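# Slide a brass strip over the edge of the granite plate and pick it up

### The arm

A 6-joint arm with a two-finger parallel gripper is mounted at the origin on a cart in front of the work surface, level with it; the furniture and walls round the work are solid. World frame = base frame: x ahead of the robot, y to its left, z up, the work surface at z = 0. Lengths are in m, angles in rad, forces in N, time in s.
With the tool pointing down it reaches from about 0.425 to 0.95 m from the base axis. Payload 3.5 kg.
Tool frame: the origin (TCP) lies on the centre line of the jaws, within the pads' length; the fingertips stand 11 mm ahead of it and the grasp point (between the pads) lies 8 mm behind it; z points along the fingers, x is the direction in which the jaws open and shut, and the axes are right-handed (so a half turn about z gives the same grasp; the last joint's range is limited). The gripper opens to 85 mm and grips with 20 to 120 N. Pads are 22 mm wide; open, the fingers measure 114 mm over their backs; the gripper's body (76 mm by 85 mm) begins 54 mm behind the grasp point. The pads swing forward as they close: fully open they stand 13 mm farther back than shut.
Start: joints at [-1.255, 0.286, 1.577, -0, 1.279, -0.15], TCP at [0.303, -0.603, 0.242] pointing down, gripper open.
Joint ranges: [-2.77, 2.77], [-0.9, 2.22], [0.21, 2.48], [-1.53, 4.67], [0.24, 2.81], [-2.84, 2.84]. Speed limits (rad/s): [2.79, 2.79, 3.14, 3.14, 3.14, 3.14].

### API

Orientations are given as [roll, pitch, yaw] about the fixed x, y, z axes, in that order (R = Rz(yaw) Ry(pitch) Rx(roll)).
In Python, from plant import bot gives the robot as it stands. The module is installed in compiled form; this text tells all that it offers.
- The arm moves only by the tool servo_tool, never from a script. Its argument "motion" is a list of rows, each a list of 3 entries, a list of its own where there are three numbers: the closure in counts, from 0 (fully open) to 255 (shut), then the shift along the tool's x, y, z in mm, then the turn, a rotation vector about the tool's x, y, z in rad. In form: [[gripper, [tx, ty, tz], [ax, ay, az]], ...]. A call has exactly 8 rows; each row shifts and turns the commanded pose from where the row before left it, along the tool's axes as they then stand; what a row does not reach is not made up. A row lasts 1/12 s, in which the tool goes at most 41.7 mm and 7.16 degrees, less where a joint would pass 70% of its speed; a pose out of reach is approached as far as the arm can. A call with a gripper value outside its range is refused whole. The fingers move at their own pace and stop on an object; "force" is the grip in N (left out, the last holds). Time passes only in rows, so rows that do not move let the fingers close, or fill a call up. It gives the time, the measured TCP pose, the force and the opening at its end, in the units of the state.
- bot.state(): the state, without advancing time (a new reading comes with each control period).
- bot.snapshot(name): name is "scene" or "top" or "wrist"; returns the picture (420x560x3 uint8, red, green, blue); there is no depth.
- bot.get_calibration(name): a dict with "intrinsics" (3x3 intrinsics, pixels), "eye" and "rotation" of the camera in the world. Camera axes: x right, y down, z forward; pixel columns grow to the right and rows downward; lengths in m; the calibration is good to about 2 mm. A picture is of the moment at which its call begins: read the wrist's pose just before it. get_calibration takes no time and is no camera call; for the wrist camera it gives the pose at the moment of the call.
- bot.hand_in(): hands the job in, once; it reports no verdict.
The state is a dict: "time_s": time; "joints": joint angles; "qvel": joint speeds; "joint_torque": joint torques, N m; "tcp_pos": TCP position; "ee_rot": TCP orientation; "contact_force": force on the tool from outside, world axes, zero at the start; "ft_torque": the same for the moment, N m; "grip_width": finger opening in m.
Only numpy, scipy, OpenCV 4.12 (cv2) and the standard library are available. Lean on these libraries where they do the work, as an engineer would, in place of code of your own. Each camera call takes 0.05 s, during which the arm holds its last target. There are 200 camera calls.

### The job

On the dark granite plate lie two thin flat strips, one brass and one steel. Slide the brass one towards the robot until about a third of its length sticks out over the plate's front edge, still lying flat on the plate; then pinch the overhanging end, lift the strip off and lay it flat in the blue tray. Do not let the brass strip fall onto the desk, and leave the steel strip where it lies.

Things in the scene. Friction and masses are not known exactly. Their poses are not given: they have to be found in the camera images.
- brass_strip: Brass strip, loose, about 90 g, 110 x 36 x 3 mm, flat on the plate. Origin: centre of underside; x along its length to the end with an 8 mm hole (away from robot, within 10 degrees of the plate's x), y across. Slides easily (friction 0.25): fingertips lightly on top drag it. Too thin to grip on the plate; overhanging, fingers fit down past the edge on both sides and close on its 36 mm width.
- steel_strip: Silver-grey steel strip of the same size and axes as the brass one, loose, on the same plate about 110 mm to one side of it (left or right varies). To be left where it lies.
- granite_plate: Dark grey granite plate, fixed, 180 mm deep (x), 230 mm wide (y), top 55 mm above its origin (centre of underside, on the desk); x points away from the robot, y left, z up. Front edge, facing the robot, at x = -90 mm; in front of it is only the desk with things lower than 20 mm.
- parts_tray: Open blue tray, fixed on the desk, 112 x 162 mm over the rim, 26 mm high; inside 94 mm along its x, 144 mm along its y; inner floor 3 mm above the origin (centre of underside). Its long axis y points to the robot within about 12 degrees. A tall black instrument stands between plate and tray, from about x = 0.47 m on: carry round its front or stay clear of it.
- strip_front_end (a point): Middle of the end of the brass strip nearest the robot (without the hole), half-way up its 3 mm thickness; the overhang is counted from here to the plate's front edge.
There are look-alikes about, which are no part of the job. There is more than one size of the parts_tray; the job needs the larger.

How it is judged:
By the outcome, as a careful person would: the job done as asked, in the order asked, and still so for the second after the job is handed in, with the robot touching nothing.
It also fails if it takes over 59 s, if anything falls off the work surface, if the arm or the gripper's body presses on something with over 40 N, if the wrist force passes 120 N, or if a joint passes its speed limit or range.

## Working session

There is one attempt and no reset: what is moved stays moved. The work goes in short steps, Python scripts to look and compute and a tool call to move; the robot and the scene stay as the last step left them, time stands still between calls to the robot, and variables do not carry over. Pictures are saved under pics/ and viewed, about 8 in all and at most 12, crops included, and the job is handed in when it is done.

Besides the shell and the picture viewer there is one more tool, called after "Call:" in YAML: its name, and indented under it one key for each argument. servo_tool: Moves the arm, as the interface text tells. Its arguments: {"type":"object","properties":{"motion":{"type":"array","items":{"type":"array"}},"force":{"type":"number"}},"required":["motion"]}

```bash
mkdir -p pics
python3 - <<'E'
from plant import bot
import cv2
for n in("top","scene"):
    cv2.imwrite(f"pics/{n}0.png",cv2.resize(bot.snapshot(n)[:,:,::-1],(800,600),interpolation=cv2.INTER_CUBIC))
    c=bot.get_calibration(n);print(n,c)
print(bot.state())
E
```

```text
top {'intrinsics': array([[463.78289997,   0.        , 275.32137962],
       [  0.        , 463.78289997, 204.10624754],
       [  0.        ,   0.        ,   1.        ]]), 'eye': array([ 0.42915873, -0.09845676,  1.36781218]), 'rotation': array([-3.05504216e+00, -5.71872485e-04, -1.56599286e+00])}
scene {'intrinsics': array([[506.73794367,   0.        , 276.28009675],
       [  0.        , 506.73794367, 217.43457812],
       [  0.        ,   0.        ,   1.        ]]), 'eye': array([-0.52975559,  0.4731091 ,  0.733758  ]), 'rotation': array([-2.08185298,  0.02401881, -2.0849668 ])}
{'time_s': 0.1, 'joints': array([-1.25500544e+00,  2.87098916e-01,  1.57803477e+00, -9.91227456e-07,
        1.27863950e+00, -1.50033985e-01]), 'qvel': array([-0.00014522, -0.00124623, -0.00468805, -0.00096889, -0.00064873,
       -0.00120877]), 'joint_torque': array([ 5.02875719e-04, -4.07298195e+01, -2.93699938e+01, -1.46366542e-04,
        3.41340303e-03,  9.90403237e-06]), 'tcp_pos': array([ 0.30300618, -0.60251816,  0.24106868]), 'ee_rot': array([-3.14126766e+00,  2.15617158e-03, -1.10497082e+00]), 'contact_force': array([ 0.20599683,  0.73495128, -0.05497684]), 'ft_torque': array([-0.03960819, -0.01386688,  0.00549833]), 'grip_width': 0.08549469433090892}
```

View pics/top0.png

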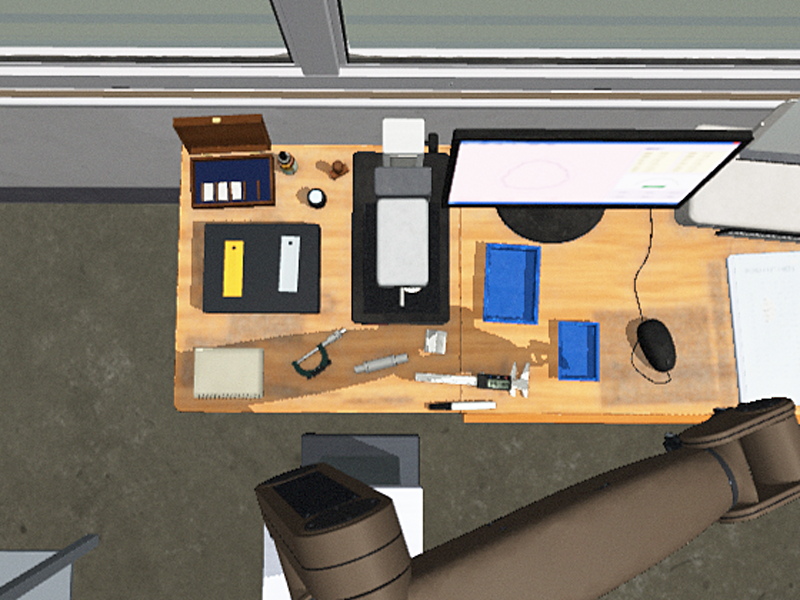

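View pics/scene0.png

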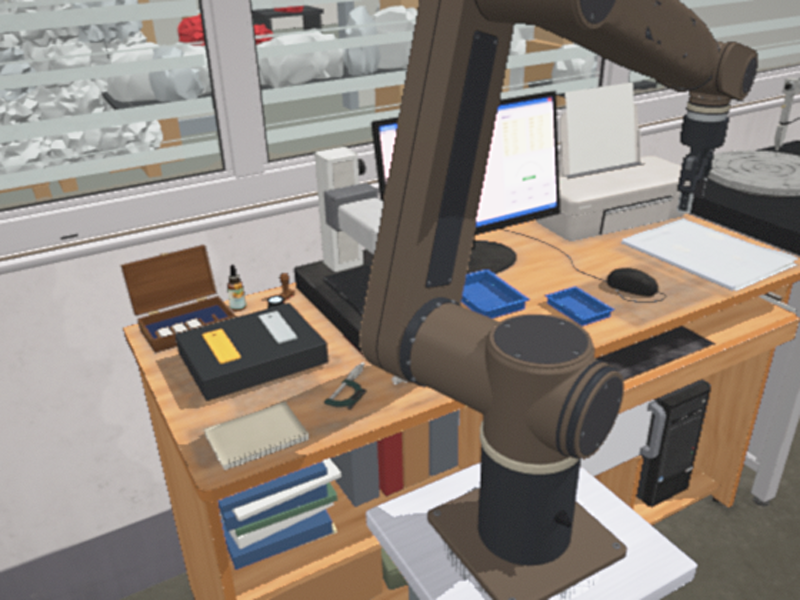

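The top view shows the brass strip (yellow, hole at its far end) at about (233,268) and the steel strip at (289,263). Both lie on the dark plate (204–320, 223–312). There are two blue trays: the large one at (512,284) and the small one at (578,350). The instrument covers (352–448, 120–322). I'll confirm in an enlarged crop.

```bash
cat > h.py <<'E'
import numpy as np,cv2
from scipy.spatial.transform import Rotation as R
from plant import bot
def ray(cal,uv,z):
    uv=np.atleast_2d(uv).astype(float);K=cal["intrinsics"];r=cal["rotation"]
    M=R.from_euler("xyz",r).as_matrix() if np.shape(r)==(3,) else np.array(r)
    d=np.c_[uv,np.ones(len(uv))]@np.linalg.inv(K).T@M.T
    return cal["eye"]+d*((z-cal["eye"][2])/d[:,2])[:,None]
E
python3 - <<'E'
from h import *
im=cv2.cvtColor(bot.snapshot("top"),cv2.COLOR_RGB2BGR)
a=cv2.resize(im[150:225,138:230],None,fx=5,fy=5,interpolation=cv2.INTER_CUBIC)  # plate
b=cv2.resize(im[160:275,330:430],None,fx=3,fy=3,interpolation=cv2.INTER_CUBIC)
o=np.zeros((375,800,3),np.uint8);o[:375,:460]=a;o[:345,480:780]=b
cv2.imwrite("pics/crop1.png",o)
cal=bot.get_calibration("top")
hsv=cv2.cvtColor(im,cv2.COLOR_BGR2HSV)
def comps(m,z,name):
    cs,_=cv2.findContours(m,cv2.RETR_EXTERNAL,cv2.CHAIN_APPROX_NONE)
    for c in cs:
        if cv2.contourArea(c)<150:continue
        r=cv2.minAreaRect(c);p=ray(cal,cv2.boxPoints(r),z)
        print(name,np.round(r[0],1),cv2.contourArea(c),"\n",p.round(4)[:,:2],"c",p.mean(0).round(4),"sides",np.linalg.norm(p[1]-p[0]).round(4),np.linalg.norm(p[2]-p[1]).round(4))
comps(cv2.inRange(hsv,(20,150,120),(35,255,255)),.058,"brass")
comps(cv2.inRange(hsv,(105,150,60),(125,255,255)),.026,"blue")
m=cv2.inRange(hsv,(0,0,0),(180,90,90));m[:, :138]=0;m[:,232:]=0;m[:150]=0;m[225:]=0
comps(m,.055,"plate")
E
```

```text
brass [162.9 187.7] 440.0 
 [[0.5329 0.2395]
 [0.6447 0.2393]
 [0.6438 0.2026]
 [0.5321 0.203 ]] c [0.5884 0.2211 0.058 ] sides 0.1117 0.0368
blue [404.5 245.5] 1061.0 
 [[ 0.4865 -0.4336]
 [ 0.4869 -0.5118]
 [ 0.3692 -0.5092]
 [ 0.3688 -0.4317]] c [ 0.4279 -0.4716  0.026 ] sides 0.0781 0.1177
blue [357.9 198.1] 1944.5 
 [[ 0.4875 -0.2795]
 [ 0.6467 -0.2882]
 [ 0.6419 -0.3987]
 [ 0.4828 -0.3889]] c [ 0.5647 -0.3388  0.026 ] sides 0.1594 0.1106
blue [162.1 126.3] 809.5 
 [[0.8118 0.3144]
 [0.819  0.1632]
 [0.7365 0.1581]
 [0.7294 0.3085]] c [0.7742 0.236  0.026 ] sides 0.1514 0.0827
plate [182.5 187. ] 4794.0 
 [[0.6796 0.2842]
 [0.6808 0.052 ]
 [0.5028 0.0494]
 [0.5017 0.2789]] c [0.5912 0.1661 0.055 ] sides 0.2322 0.178
```

View pics/crop1.png

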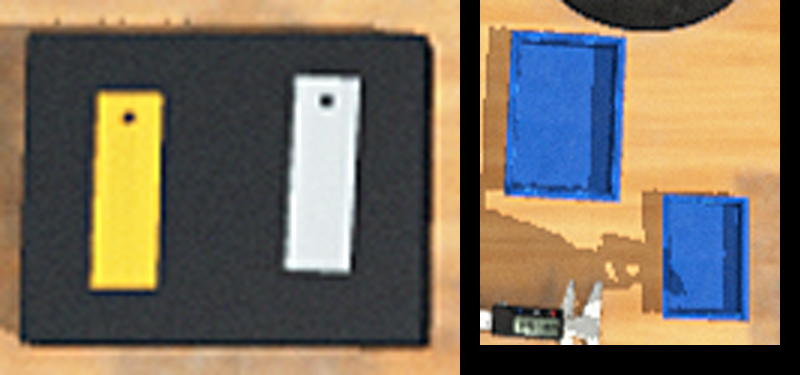

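The crop confirms the targets:
- **Brass strip:** yellow with the hole at the far end, 112×37 mm as measured, centred at (0.588, 0.221). Its front end is near x=0.533.
- **Plate:** the front edge is near x=0.502, so the drag is about 68 mm.
- **Tray:** the far tray measures 159×110 mm, so it is the larger one, centred at (0.565, −0.339) with its long axis at about −0.06 rad. The near one is only 118×78 mm.

I'll travel round the front of the instrument.

Call:
servo_tool:
  motion:
    - [0,[0,0,0],[0,0,0.1165]]
    - [0,[0,0,0],[0,0,0.1165]]
    - [0,[0,0,0],[0,0,0.1165]]
    - [0,[0,0,0],[0,0,0.1165]]
    - [0,[-40,0,0],[0,0,0]]
    - [0,[-40,0,0],[0,0,0]]
    - [0,[-40,0,0],[0,0,0]]
    - [0,[-40,0,0],[0,0,0]]
  force: 40

```text
time_s: 0.82
tcp_pos: [0.3029, -0.4412, 0.2414]
ee_rot: [3.141, 0.002, -1.572]
contact_force: [1.5, 1.7, 1.0]
grip_width: 0.0853
```

Call:
servo_tool:
  motion:
    - [0,[-38,-15,0],[0,0,0]]
    - [0,[-38,-15,0],[0,0,0]]
    - [0,[-38,-15,0],[0,0,0]]
    - [0,[-38,-15,0],[0,0,0]]
    - [0,[-38,-15,0],[0,0,0]]
    - [0,[-38,-15,0],[0,0,0]]
    - [0,[-38,-15,0],[0,0,0]]
    - [0,[-38,-15,0],[0,0,0]]

```text
time_s: 1.48
tcp_pos: [0.4233, -0.1371, 0.2423]
ee_rot: [-3.141, -0.0, -1.571]
contact_force: [1.0, -0.0, 0.6]
grip_width: 0.0851
```

Call:
servo_tool:
  motion:
    - [0,[-38,-3,0],[0,0,0]]
    - [0,[-38,-3,0],[0,0,0]]
    - [0,[-38,-3,0],[0,0,0]]
    - [0,[-38,-3,0],[0,0,0]]
    - [0,[-38,-3,0],[0,0,0]]
    - [0,[-38,-3,0],[0,0,0]]
    - [0,[-38,-3,0],[0,0,0]]
    - [0,[-38,-3,0],[0,0,0]]

```text
time_s: 2.15
tcp_pos: [0.4468, 0.1669, 0.2423]
ee_rot: [-3.141, -0.0, -1.571]
contact_force: [1.0, 0.7, 0.7]
grip_width: 0.0856
```

Call:
servo_tool:
  motion:
    - [195,[-11,-31,10],[0,0,0.03]]
    - [195,[-11,-31,10],[0,0,0]]
    - [195,[-11,-31,10],[0,0,0]]
    - [195,[-11,-31,10],[0,0,0]]
    - [195,[-11,-31,10],[0,0,0]]
    - [195,[0,0,10],[0,0,0]]
    - [195,[0,0,10],[0,0,0]]
    - [195,[0,0,0],[0,0,0]]

```text
time_s: 2.82
tcp_pos: [0.6013, 0.2157, 0.1686]
ee_rot: [3.135, -0.002, -1.601]
contact_force: [-0.6, -0.1, 0.1]
grip_width: 0.02
```

Run:
```python
from h import *
s=bot.state();print(s["tcp_pos"].round(4),s["ee_rot"].round(4),s["contact_force"].round(2),s["grip_width"])
print(bot.get_calibration("wrist"))
cv2.imwrite("pics/w1.png",cv2.resize(bot.snapshot("wrist")[:,:,::-1],(800,600),interpolation=cv2.INTER_CUBIC))
```

```text
[0.6013 0.2157 0.1686] [ 3.135e+00 -1.500e-03 -1.601e+00] [-0.63 -0.12  0.06] 0.020038033800053326
{'intrinsics': array([[295.17281031,   0.        , 283.89985511],
       [  0.        , 295.17281031, 212.10181814],
       [  0.        ,   0.        ,   1.        ]]), 'eye': array([0.67052011, 0.21283437, 0.2999601 ]), 'rotation': array([ 2.86731458e+00, -1.88882055e-03, -1.60179839e+00])}
```

View pics/w1.png

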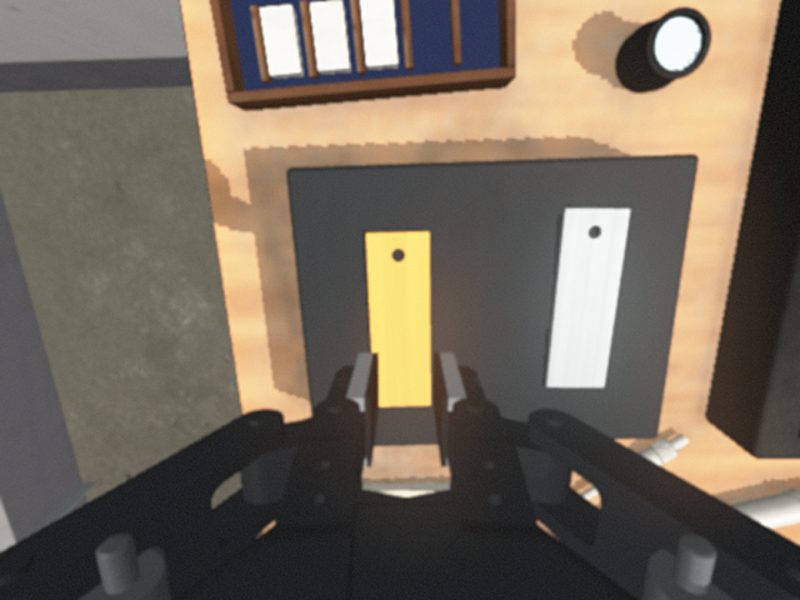

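The wrist view shows the brass corners at about (366,232), (430,231), (432,406) and (378,408). The plate's front edge runs through about (330,446) and (655,437), and the plate's far corners are at (289,170) and (696,156).

Run:
```python
from h import *
c=bot.get_calibration("wrist");k=.7
f=lambda p,z:ray(c,np.array(p)*k,z)[:,:2]
b=f([(366,232),(430,231),(432,406),(378,408)],.058);print(b.round(4),b.mean(0))
h=(b[0]+b[1])/2;e=(b[2]+b[3])/2;print("hole end",h,"front",e,"len",np.linalg.norm(h-e),"yaw",np.arctan2(*(h-e)[::-1]))
p=f([(289,170),(696,156),(655,437),(395,443)],.055);print(p.round(4));
d=p[2]-p[3];print("front edge at brass y",p[3]+d*(e[1]-p[3][1])/d[1],"edge yaw",np.arctan2(-d[0]*-1,-d[1]))
```

```text
[[0.6455 0.236 ]
 [0.6449 0.1993]
 [0.5332 0.1997]
 [0.5328 0.2346]] [0.58910497 0.21738961]
hole end [0.64521246 0.21763143] front [0.53299748 0.21714779] len 0.11221601613295898 yaw 0.00430992243108121
[[0.6808 0.2773]
 [0.6812 0.0511]
 [0.5037 0.0511]
 [0.5047 0.2247]]
front edge at brass y [0.50461191 0.21714779] edge yaw -0.005564149052627334
```

Both views agree: brass yaw is about 0, its centre is at (0.589, 0.218), the front end is at x=0.533, and the plate edge is at 0.5035 ±1 mm. The drag is therefore about 66 mm. I'll correct the yaw and descend.

Call:
servo_tool:
  motion:
    - [195,[-1,0,15],[0,0,-0.03]]
    - [195,[-1,0,25],[0,0,0]]
    - [195,[0,0,25],[0,0,0]]
    - [195,[0,0,20],[0,0,0]]
    - [195,[0,0,7],[0,0,0]]
    - [195,[0,0,1],[0,0,0]]
    - [195,[0,0,0],[0,0,0]]
    - [195,[0,0,0],[0,0,0]]

```text
time_s: 3.53
tcp_pos: [0.6048, 0.2183, 0.0818]
ee_rot: [-3.138, 0.001, -1.571]
contact_force: [-0.4, 0.3, 1.0]
grip_width: 0.0201
```

Call:
servo_tool:
  motion:
    - [195,[0,0,3],[0,0,0]]
    - [195,[0,0,3],[0,0,0]]
    - [195,[0,0,2],[0,0,0]]
    - [195,[0,0,1],[0,0,0]]
    - [195,[0,0,1],[0,0,0]]
    - [195,[0,0,1],[0,0,0]]
    - [195,[0,0,0],[0,0,0]]
    - [195,[0,0,0],[0,0,0]]

```text
time_s: 4.2
tcp_pos: [0.6041, 0.2183, 0.0692]
ee_rot: [-3.141, 0.0, -1.571]
contact_force: [-1.2, -0.5, 5.4]
grip_width: 0.0203
```

Contact at z≈0.069 with about 5 N. I'll drag the first 32 mm.

Call:
servo_tool:
  motion:
    - [195,[0,0,0.5],[0,0,0]]
    - [195,[0,3,0],[0,0,0]]
    - [195,[0,6,0],[0,0,0]]
    - [195,[0,7,0],[0,0,0]]
    - [195,[0,7,0],[0,0,0]]
    - [195,[0,6,0],[0,0,0]]
    - [195,[0,3,0],[0,0,0]]
    - [195,[0,0,0],[0,0,0]]

```text
time_s: 4.87
tcp_pos: [0.5718, 0.2184, 0.0692]
ee_rot: [-3.139, 0.001, -1.571]
contact_force: [0.4, 0.5, 6.3]
grip_width: 0.0203
```

Run:
```python
from h import *
s=bot.state();print(s["tcp_pos"].round(4),s["ee_rot"].round(4),s["contact_force"].round(2),s["grip_width"])
im=bot.snapshot("top")[:,:,::-1]
cal=bot.get_calibration("top");hsv=cv2.cvtColor(im.copy(),cv2.COLOR_BGR2HSV)
m=cv2.inRange(hsv,(20,150,120),(35,255,255));v,u=np.nonzero(m[:240,:230]);
for p in ((u[v==v.max()].mean(),v.max()+.5),(u[v==v.min()].mean(),v.min()-.5)):print(p,ray(cal,p,.058))
w=bot.snapshot("wrist")[:,:,::-1];cv2.imwrite("pics/w2.png",cv2.resize(w[120:420,180:460],None,fx=2,fy=2,interpolation=cv2.INTER_CUBIC))
print(bot.get_calibration("wrist"))
```

```text
[0.5718 0.2184 0.0692] [-3.1391e+00  5.0000e-04 -1.5707e+00] [0.35 0.54 6.31] 0.020252655044701483
(np.float64(167.0), np.float64(218.5)) [[0.50048297 0.20734464 0.058     ]]
(np.float64(198.5), np.float64(115.5)) [[0.79808254 0.12399194 0.058     ]]
{'intrinsics': array([[295.17281031,   0.        , 283.89985511],
       [  0.        , 295.17281031, 212.10181814],
       [  0.        ,   0.        ,   1.        ]]), 'eye': array([0.63997311, 0.21738663, 0.20111795]), 'rotation': array([ 2.87558839e+00,  7.61582454e-05, -1.57167006e+00])}
```

View pics/w2.png

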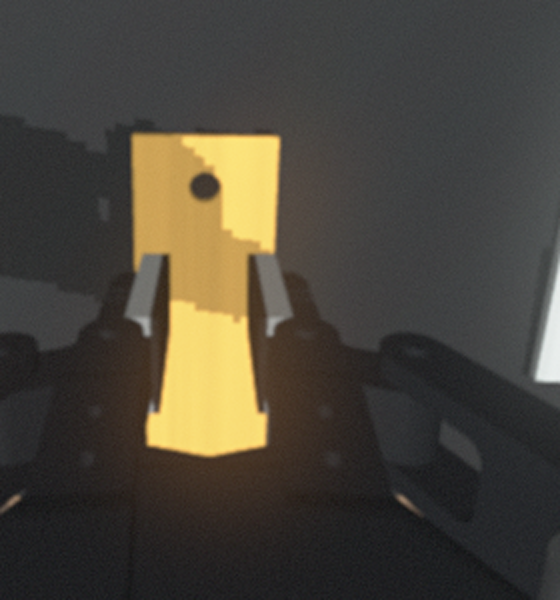

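The strip follows the fingertips: its front end is now at x≈0.5005 and its hole end at ≈0.613, at (206,134) in the crop, a shift of about 32 mm. I'll drag another 33 mm.

Call:
servo_tool:
  motion:
    - [195,[0,3,0],[0,0,0]]
    - [195,[0,6,0],[0,0,0]]
    - [195,[0,7,0],[0,0,0]]
    - [195,[0,7,0],[0,0,0]]
    - [195,[0,6,0],[0,0,0]]
    - [195,[0,3,0],[0,0,0]]
    - [195,[0,1,0],[0,0,0]]
    - [195,[0,0,0],[0,0,0]]

```text
time_s: 5.63
tcp_pos: [0.5392, 0.2184, 0.0692]
ee_rot: [-3.138, 0.001, -1.571]
contact_force: [0.5, 0.5, 7.8]
grip_width: 0.0199
```

Call:
servo_tool:
  motion:
    - [195,[0,0,-5],[0,0,0]]
    - [195,[0,0,-20],[0,0,0]]
    - [195,[0,0,-30],[0,0,0]]
    - [60,[0,0,-30],[0,0,0]]
    - [60,[0,20,-15],[0,0,0]]
    - [60,[0,20,0],[0,0,0]]
    - [60,[0,15,0],[0,0,0]]
    - [60,[0,0,0],[0,0,0]]

```text
time_s: 6.3
tcp_pos: [0.48, 0.2181, 0.1665]
ee_rot: [3.137, -0.001, -1.57]
contact_force: [0.2, 1.1, -0.1]
grip_width: 0.0654
```

Run:
```python
from h import *
s=bot.state();print(s["tcp_pos"].round(4),s["ee_rot"].round(4),s["contact_force"].round(2),s["grip_width"])
w=bot.snapshot("wrist")[:,:,::-1];cv2.imwrite("pics/w3.png",cv2.resize(w,(800,600),interpolation=cv2.INTER_CUBIC))
c=bot.get_calibration("wrist");np.savez("w3.npz",**c);print(c["eye"],c["rotation"])
im=bot.snapshot("top")[:,:,::-1]
cal=bot.get_calibration("top");hsv=cv2.cvtColor(im.copy(),cv2.COLOR_BGR2HSV)
m=cv2.inRange(hsv,(20,150,120),(35,255,255))[170:260,:190];v,u=np.nonzero(m);v+=170
print(ray(cal,(u[v==v.max()].mean(),v.max()+.5),.058))
```

```text
[0.48   0.2181 0.1665] [ 3.1372e+00 -7.0000e-04 -1.5700e+00] [ 0.19  1.15 -0.05] 0.06542465813263872
[0.55015914 0.21722309 0.29827392] [ 2.87122725e+00 -9.76755738e-04 -1.57099992e+00]
[[0.46938136 0.21503016 0.058     ]]
```

View pics/w3.png

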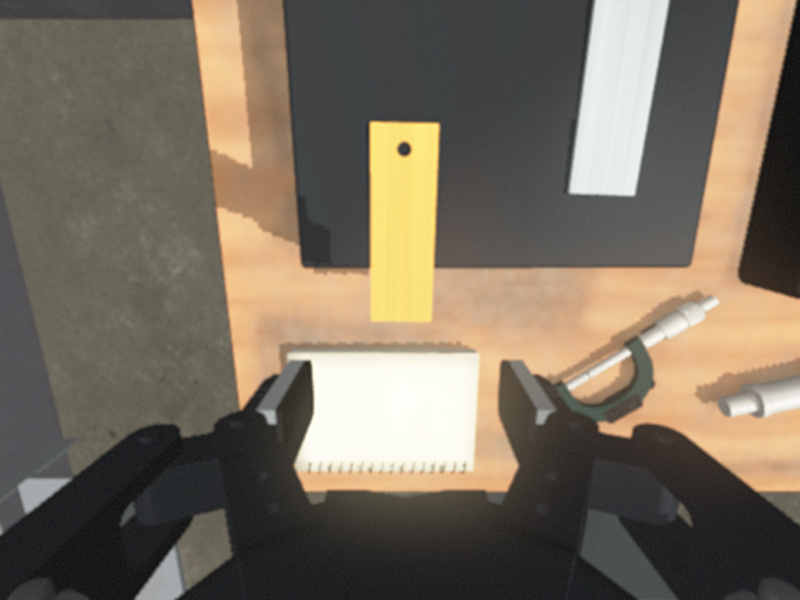

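The strip lies flat with its front end overhanging. Corners are at (370,122), (440,123), (433,321) and (371,321), and the plate edge is at row 267.

Run:
```python
from h import *
c=dict(np.load("w3.npz"));k=.7
f=lambda p,z:ray(c,np.array(p)*k,z)[:,:2]
b=f([(370,122),(440,123),(433,321),(371,321)],.058);h=(b[0]+b[1])/2;e=(b[2]+b[3])/2
p=f([(303,267),(690,266)],.055)
print(b.round(4),h,e,np.linalg.norm(h-e),"yaw",np.arctan2(*(h-e)[::-1]),p)
```

```text
[[0.5828 0.2358]
 [0.5823 0.1988]
 [0.4724 0.2006]
 [0.4724 0.2377]] [0.582573   0.21727691] [0.4723929  0.21913971] 0.11019584420305455 yaw -0.016905283804397896 [[0.50460764 0.27696718]
 [0.50511302 0.05064744]]
```

The measured overhang is 32.5 mm, and both cameras agree. That is slightly under a third (36.7 mm), so I'll drag about 4 mm more.

Call:
servo_tool:
  motion:
    - [195,[0,-22,0],[0,0,0]]
    - [195,[0,-22,0],[0,0,0]]
    - [195,[0,-21,10],[0,0,0]]
    - [195,[0,0,15],[0,0,0]]
    - [195,[0,0,20],[0,0,0]]
    - [195,[0,0,20],[0,0,0]]
    - [195,[0,0,20],[0,0,0]]
    - [195,[0,0,0],[0,0,0]]

```text
time_s: 7.07
tcp_pos: [0.5458, 0.2171, 0.0772]
ee_rot: [3.132, -0.002, -1.572]
contact_force: [-0.6, -0.6, -1.1]
grip_width: 0.0199
```

Call:
servo_tool:
  motion:
    - [195,[0,0,0],[0,0,0]]
    - [195,[0,0,2],[0,0,0]]
    - [195,[0,0,2],[0,0,0]]
    - [195,[0,0,1],[0,0,0]]
    - [195,[0,0,1],[0,0,0]]
    - [195,[0,0,1],[0,0,0]]
    - [195,[0,0,0],[0,0,0]]
    - [195,[0,0,0],[0,0,0]]

```text
time_s: 7.73
tcp_pos: [0.5487, 0.2182, 0.076]
ee_rot: [-3.141, 0.0, -1.571]
contact_force: [-0.6, 0.6, 0.1]
grip_width: 0.0202
```

Call:
servo_tool:
  motion:
    - [195,[0,0,2],[0,0,0]]
    - [195,[0,0,2],[0,0,0]]
    - [195,[0,0,1],[0,0,0]]
    - [195,[0,0,1],[0,0,0]]
    - [195,[0,0,1],[0,0,0]]
    - [195,[0,0,0.5],[0,0,0]]
    - [195,[0,0,0],[0,0,0]]
    - [195,[0,0,0],[0,0,0]]

```text
time_s: 8.4
tcp_pos: [0.5491, 0.2183, 0.0692]
ee_rot: [-3.141, 0.0, -1.571]
contact_force: [-0.7, -0.3, 4.9]
grip_width: 0.0198
```

Call:
servo_tool:
  motion:
    - [195,[0,0,0.5],[0,0,0]]
    - [195,[0,1.5,0],[0,0,0]]
    - [195,[0,2,0],[0,0,0]]
    - [195,[0,1,0],[0,0,0]]
    - [195,[0,0,0],[0,0,0]]
    - [195,[0,0,-3],[0,0,0]]
    - [195,[0,0,-10],[0,0,0]]
    - [195,[0,0,-20],[0,0,0]]

```text
time_s: 9.07
tcp_pos: [0.5412, 0.2175, 0.0979]
ee_rot: [3.134, -0.002, -1.571]
contact_force: [-0.9, -0.4, -1.0]
grip_width: 0.0201
```

Call:
servo_tool:
  motion:
    - [195,[0,0,-25],[0,0,0]]
    - [60,[0,0,-25],[0,0,0]]
    - [60,[0,20,-10],[0,0,0]]
    - [60,[0,20,0],[0,0,0]]
    - [60,[0,20,0],[0,0,0]]
    - [60,[0,5,0],[0,0,0]]
    - [60,[0,0,0],[0,0,0]]
    - [60,[0,0,0],[0,0,0]]

```text
time_s: 9.73
tcp_pos: [0.4793, 0.2182, 0.1608]
ee_rot: [-3.141, -0.0, -1.571]
contact_force: [-0.1, 0.5, -0.5]
grip_width: 0.0655
```

Run:
```python
from h import *
s=bot.state();print(s["tcp_pos"].round(4),s["ee_rot"].round(4),s["contact_force"].round(2),s["grip_width"])
c=bot.get_calibration("wrist")
w=bot.snapshot("wrist")[:,:,::-1];cv2.imwrite("pics/w4.png",cv2.resize(w[70:250,180:380],None,fx=3,fy=3,interpolation=cv2.INTER_CUBIC))
np.savez("w4.npz",**c)
```

```text
[0.4793 0.2182 0.1608] [-3.1413 -0.     -1.5708] [-0.13  0.45 -0.49] 0.0654629525658053
```

View pics/w4.png

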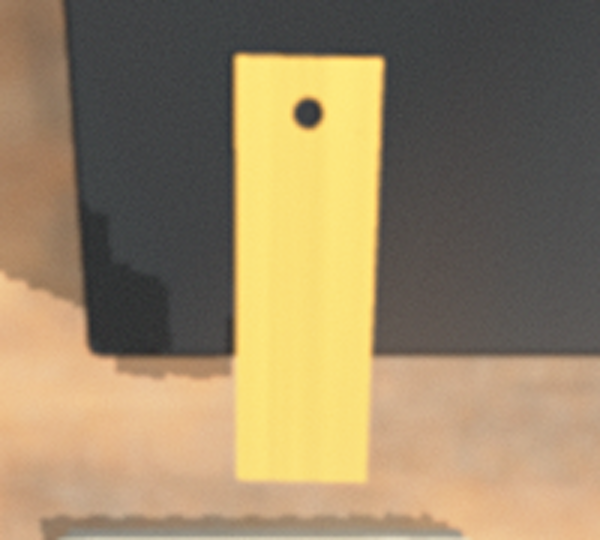

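The strip is still flat. Its hole end runs (235,55)–(385,57), its front end (237,481)–(367,482), and the plate edge is at row 354.

Run:
```python
from h import *
c=dict(np.load("w4.npz"))
f=lambda p,z:ray(c,np.array(p)/3+[180,70],z)[:,:2]
b=f([(235,55),(385,57),(367,482),(237,481)],.058);h=(b[0]+b[1])/2;e=(b[2]+b[3])/2
p=f([(95,354),(590,354)],.055)
print(b.round(4),h,e,np.linalg.norm(h-e),"yaw",np.arctan2(*(h-e)[::-1]),p)
```

```text
[[0.5782 0.236 ]
 [0.5777 0.199 ]
 [0.4671 0.2017]
 [0.4675 0.238 ]] [0.57795756 0.21747147] [0.46730848 0.21985957] 0.1106748434903874 yaw -0.02157929194767529 [[0.50294218 0.27609807]
 [0.50281752 0.14135845]]
```

The overhang is now about 36 mm, which is a third. I'll pinch at x≈0.482, y≈0.2195.

Call:
servo_tool:
  motion:
    - [60,[-1.3,-2.5,10],[0,0,0.02]]
    - [60,[0,0,18],[0,0,0]]
    - [60,[0,0,20],[0,0,0]]
    - [60,[0,0,20],[0,0,0]]
    - [60,[0,0,14],[0,0,0]]
    - [60,[0,0,5],[0,0,0]]
    - [60,[0,0,0],[0,0,0]]
    - [60,[0,0,0],[0,0,0]]

```text
time_s: 10.45
tcp_pos: [0.4822, 0.2194, 0.0736]
ee_rot: [3.141, -0.0, -1.592]
contact_force: [0.5, 0.5, -0.1]
grip_width: 0.065
```

Call:
servo_tool:
  motion:
    - [60,[0,0,5],[0,0,0]]
    - [60,[0,0,5],[0,0,0]]
    - [60,[0,0,2],[0,0,0]]
    - [90,[0,0,0],[0,0,0]]
    - [110,[0,0,0],[0,0,0]]
    - [130,[0,0,0],[0,0,0]]
    - [150,[0,0,0],[0,0,0]]
    - [170,[0,0,0],[0,0,0]]
  force: 50

```text
time_s: 11.12
tcp_pos: [0.482, 0.2196, 0.0625]
ee_rot: [-3.141, 0.0, -1.591]
contact_force: [-1.3, -0.3, 3.0]
grip_width: 0.0336
```

Call:
servo_tool:
  motion:
    - [200,[0,0,0],[0,0,0]]
    - [200,[0,0,0],[0,0,0]]
    - [200,[0,0,0],[0,0,0]]
    - [200,[0,0,0],[0,0,0]]
    - [200,[0,0,0],[0,0,0]]
    - [200,[0,0,0],[0,0,0]]
    - [200,[0,0,0],[0,0,0]]
    - [200,[0,0,0],[0,0,0]]

```text
time_s: 11.78
tcp_pos: [0.482, 0.2196, 0.0622]
ee_rot: [-3.141, 0.0, -1.591]
contact_force: [-0.3, -0.1, 6.1]
grip_width: 0.0335
```

Call:
servo_tool:
  motion:
    - [200,[0,0,-2],[0,0,0]]
    - [200,[0,0,-4],[0,0,0]]
    - [200,[0,0,-6],[0,0,0]]
    - [200,[0,0,-8],[0,0,0]]
    - [200,[0,0,-10],[0,0,0]]
    - [200,[0,0,-10],[0,0,0]]
    - [200,[0,0,0],[0,0,0]]
    - [200,[0,0,0],[0,0,0]]

```text
time_s: 12.45
tcp_pos: [0.4825, 0.2197, 0.1032]
ee_rot: [-3.139, 0.001, -1.591]
contact_force: [0.3, -0.4, -1.2]
grip_width: 0.0339
```

Run:
```python
from h import *
s=bot.state();print(s["tcp_pos"].round(4),s["ee_rot"].round(4),s["contact_force"].round(2),s["grip_width"])
w=bot.snapshot("wrist")[:,:,::-1];sc=bot.snapshot("scene")[:,:,::-1]
a=cv2.resize(w,(480,360));b=cv2.resize(sc[190:300,80:240],None,fx=2.5,fy=2.5,interpolation=cv2.INTER_CUBIC)[:275,:320]
o=np.zeros((360,800,3),np.uint8);o[:,:480]=a;o[:b.shape[0],480:480+b.shape[1]]=b;cv2.imwrite("pics/w5.png",o)
```

```text
[0.4825 0.2197 0.1032] [-3.1389e+00  7.0000e-04 -1.5910e+00] [ 0.25 -0.42 -1.17] 0.0339321660900992
```

View pics/w5.png

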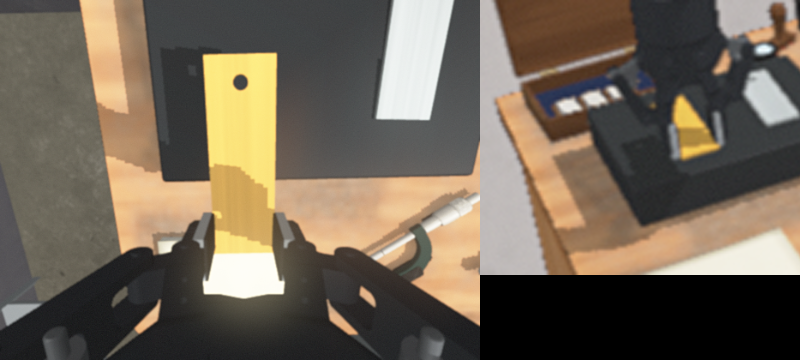

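The strip is held level and straight between both pads, and the steel strip has not moved. I'll lift, swing the strip sideways so it trails, and carry it round the instrument's front.

Call:
servo_tool:
  motion:
    - [200,[0,6,-12],[0,0,0]]
    - [200,[0,12,-22],[0,0,0]]
    - [200,[0,12,-25],[0,0,0]]
    - [200,[0,10,-25],[0,0,0]]
    - [200,[0,0,-15],[0,0,-0.08]]
    - [200,[0,0,0],[0,0,-0.12]]
    - [200,[0,0,0],[0,0,-0.12]]
    - [200,[0,0,0],[0,0,-0.12]]

```text
time_s: 13.22
tcp_pos: [0.4414, 0.2202, 0.2007]
ee_rot: [3.141, 0.0, -1.145]
contact_force: [-0.2, 0.8, -0.5]
grip_width: 0.0338
```

Call:
servo_tool:
  motion:
    - [200,[0,0,0],[0,0,-0.12]]
    - [200,[0,0,0],[0,0,-0.12]]
    - [200,[0,0,0],[0,0,-0.12]]
    - [200,[0,0,0],[0,0,-0.12]]
    - [200,[0,0,0],[0,0,-0.12]]
    - [200,[0,0,0],[0,0,-0.12]]
    - [200,[0,0,0],[0,0,-0.12]]
    - [200,[0,0,0],[0,0,-0.12]]

```text
time_s: 13.88
tcp_pos: [0.4412, 0.2201, 0.1999]
ee_rot: [3.141, 0.001, -0.185]
contact_force: [0.0, -0.1, -0.7]
grip_width: 0.0337
```

Call:
servo_tool:
  motion:
    - [200,[0,0,0],[0,0,-0.12]]
    - [200,[0,0,0],[0,0,-0.07]]
    - [200,[0,0,0],[0,0,0]]
    - [200,[0,10,0],[0,0,0]]
    - [200,[0,20,0],[0,0,0]]
    - [200,[0,30,0],[0,0,0]]
    - [200,[0,30,0],[0,0,0]]
    - [200,[0,30,0],[0,0,0]]

```text
time_s: 14.55
tcp_pos: [0.441, 0.0987, 0.2006]
ee_rot: [3.141, 0.0, -0.002]
contact_force: [0.3, 0.0, -0.2]
grip_width: 0.0341
```

Call:
servo_tool:
  motion:
    - [200,[0,30,0],[0,0,0]]
    - [200,[0,30,0],[0,0,0]]
    - [200,[0,30,0],[0,0,0]]
    - [200,[0,30,0],[0,0,0]]
    - [200,[0,30,0],[0,0,0]]
    - [200,[0,30,0],[0,0,0]]
    - [200,[0,30,0],[0,0,0]]
    - [200,[0,30,0],[0,0,0]]

```text
time_s: 15.22
tcp_pos: [0.4405, -0.1416, 0.2006]
ee_rot: [3.141, 0.0, -0.003]
contact_force: [0.5, -0.3, -0.7]
grip_width: 0.0338
```

Call:
servo_tool:
  motion:
    - [200,[0,30,0],[0,0,0]]
    - [200,[0,30,0],[0,0,0]]
    - [200,[0,30,0],[0,0,0]]
    - [200,[0,30,0],[0,0,0]]
    - [200,[0,30,0],[0,0,0]]
    - [200,[0,30,0],[0,0,0]]
    - [200,[0,20,0],[0,0,0]]
    - [200,[0,10,0],[0,0,0]]

```text
time_s: 15.88
tcp_pos: [0.4401, -0.3526, 0.2006]
ee_rot: [3.141, 0.0, -0.005]
contact_force: [-1.1, 0.2, -0.6]
grip_width: 0.0337
```

Call:
servo_tool:
  motion:
    - [200,[0,0,0],[0,0,0.06]]
    - [200,[0,0,0],[0,0,0.12]]
    - [200,[0,0,0],[0,0,0.12]]
    - [200,[0,0,0],[0,0,0.12]]
    - [200,[0,0,0],[0,0,0.12]]
    - [200,[0,0,0],[0,0,0.12]]
    - [200,[0,0,0],[0,0,0.12]]
    - [200,[0,0,0],[0,0,0.12]]

```text
time_s: 16.55
tcp_pos: [0.4407, -0.3491, 0.2005]
ee_rot: [3.142, 0.001, -0.908]
contact_force: [-0.0, 0.2, -1.1]
grip_width: 0.0338
```

Call:
servo_tool:
  motion:
    - [200,[0,0,0],[0,0,0.12]]
    - [200,[0,0,0],[0,0,0.12]]
    - [200,[0,0,0],[0,0,0.12]]
    - [200,[0,0,0],[0,0,0.12]]
    - [200,[0,0,0],[0,0,0.12]]
    - [200,[0,0,0],[0,0,0.12]]
    - [200,[0,0,0],[0,0,0.02]]
    - [200,[0,0,0],[0,0,0]]

```text
time_s: 17.22
tcp_pos: [0.4408, -0.3492, 0.2006]
ee_rot: [3.141, 0.001, -1.639]
contact_force: [-0.3, 0.1, -0.7]
grip_width: 0.034
```

Run:
```python
from h import *
s=bot.state();print(s["tcp_pos"].round(4),s["ee_rot"].round(4),s["contact_force"].round(2),s["grip_width"])
c=bot.get_calibration("wrist");np.savez("w6.npz",**c)
w=bot.snapshot("wrist")[:,:,::-1];cv2.imwrite("pics/w6.png",cv2.resize(w,(800,600),interpolation=cv2.INTER_CUBIC))
```

```text
[ 0.4408 -0.3492  0.2006] [ 3.1410e+00  6.0000e-04 -1.6395e+00] [-0.29  0.12 -0.73] 0.03404285483829172
```

View pics/w6.png

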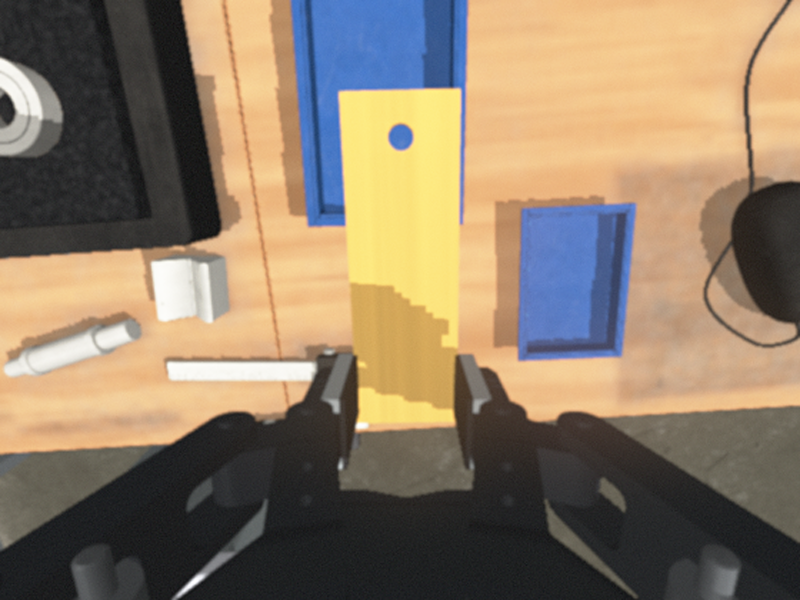

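The strip is still gripped squarely. The large tray's rim shows its front corners at about (308,226) and (462,223). The left rim line runs up to (292,0) and the right to (467,0).

Run:
```python
from h import *
c=dict(np.load("w6.npz"))
p=ray(c,np.array([(308,226),(462,223),(292,0),(467,0)])*.7,.026)[:,:2];print(p.round(4),"w",np.linalg.norm(p[0]-p[1]))
l=p[2]-p[0];r=p[3]-p[1];print("yaws",np.arctan2(l[1],l[0]),np.arctan2(r[1],r[0]),"front edge perp",np.arctan2(*(p[1]-p[0])[::-1])+np.pi/2)
d=(p[0]+p[1])/2
for y in(-.05,-.06,-.07):print(y,d+.081*np.array([np.cos(y),np.sin(y)]))
# strip ends in gripper: top surface height = tcp -0.0042
q=ray(c,np.array([(339,90),(461,88)])*.7,.2006-.0042)[:,:2];print("hole end",q.round(4),q.mean(0),np.linalg.norm(q[0]-q[1]))
```

```text
[[ 0.487  -0.2831]
 [ 0.4815 -0.3934]
 [ 0.6272 -0.2914]
 [ 0.6196 -0.4013]] w 0.1104323086085317
yaws -0.05912863244835791 -0.056778065597830885 front edge perp -0.05026620255918468
-0.05 [ 0.56517081 -0.34232566]
-0.06 [ 0.56512628 -0.34313443]
-0.07 [ 0.56507367 -0.34394272]
hole end [[ 0.5378 -0.3373]
 [ 0.5359 -0.373 ]] [ 0.53683097 -0.35515573] 0.035803926489368726
```

The tray centre is (0.565, −0.341) with yaw −0.057, and the strip is already at yaw −0.06. I'll move the strip's centre over the tray centre and descend.

Call:
servo_tool:
  motion:
    - [200,[-2,-8,0],[0,0,0]]
    - [200,[-3,-18,0],[0,0,0]]
    - [200,[-4,-22,0],[0,0,0]]
    - [200,[-4,-20,0],[0,0,0]]
    - [200,[-3,-12,0],[0,0,0]]
    - [200,[0,-2,10],[0,0,0]]
    - [200,[0,0,15],[0,0,0]]
    - [200,[0,0,18],[0,0,0]]

```text
time_s: 17.93
tcp_pos: [0.5243, -0.3397, 0.1577]
ee_rot: [-3.141, -0.001, -1.64]
contact_force: [0.0, -0.1, -0.6]
grip_width: 0.0338
```

Call:
servo_tool:
  motion:
    - [200,[0,0,18],[0,0,0]]
    - [200,[0,0,18],[0,0,0]]
    - [200,[0,0,18],[0,0,0]]
    - [200,[0,0,18],[0,0,0]]
    - [200,[0,0,18],[0,0,0]]
    - [200,[0,0,10],[0,0,0]]
    - [200,[0,0,5],[0,0,0]]
    - [200,[0,0,0],[0,0,0]]

```text
time_s: 18.6
tcp_pos: [0.5229, -0.3389, 0.0511]
ee_rot: [3.139, 0.002, -1.641]
contact_force: [-0.2, -0.8, -0.6]
grip_width: 0.0336
```

Call:
servo_tool:
  motion:
    - [200,[0,0,8],[0,0,0]]
    - [200,[0,0,8],[0,0,0]]
    - [200,[0,0,6],[0,0,0]]
    - [200,[0,0,4],[0,0,0]]
    - [200,[0,0,3],[0,0,0]]
    - [200,[0,0,2],[0,0,0]]
    - [200,[0,0,0],[0,0,0]]
    - [200,[0,0,0],[0,0,0]]

```text
time_s: 19.27
tcp_pos: [0.5241, -0.3396, 0.0219]
ee_rot: [-3.141, -0.0, -1.641]
contact_force: [0.8, -0.0, -0.7]
grip_width: 0.0338
```

Call:
servo_tool:
  motion:
    - [200,[0,0,2],[0,0,0]]
    - [200,[0,0,2],[0,0,0]]
    - [200,[0,0,1],[0,0,0]]
    - [200,[0,0,1],[0,0,0]]
    - [200,[0,0,1],[0,0,0]]
    - [200,[0,0,0.5],[0,0,0]]
    - [200,[0,0,0],[0,0,0]]
    - [200,[0,0,0],[0,0,0]]

```text
time_s: 19.93
tcp_pos: [0.524, -0.3395, 0.0143]
ee_rot: [3.142, 0.0, -1.641]
contact_force: [-0.2, 0.3, 0.2]
grip_width: 0.0337
```

Run:
```python
from h import *
s=bot.state();print(s["tcp_pos"].round(4),s["ee_rot"].round(4),s["contact_force"].round(2),s["grip_width"])
w=bot.snapshot("wrist")[:,:,::-1];cv2.imwrite("pics/w7.png",cv2.resize(w,(800,600),interpolation=cv2.INTER_CUBIC))
```

```text
[ 0.524  -0.3395  0.0143] [ 3.1416  0.     -1.641 ] [-0.21  0.28  0.18] 0.033681141748047025
```

View pics/w7.png

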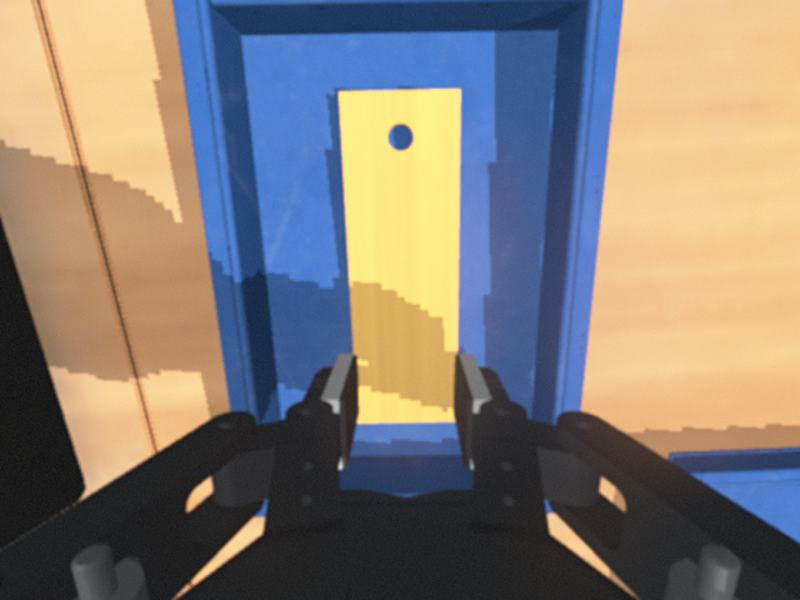

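The strip sits centred and aligned inside the large tray, just above the floor, with side clearance on both fingers. I'll open only partly, because the tray's inside is narrower than the fully open fingers, and then retreat.

Call:
servo_tool:
  motion:
    - [200,[0,0,0.5],[0,0,0]]
    - [145,[0,0,0],[0,0,0]]
    - [135,[0,0,0],[0,0,0]]
    - [125,[0,0,0],[0,0,0]]
    - [118,[0,0,0],[0,0,0]]
    - [118,[0,0,0],[0,0,0]]
    - [118,[0,0,0],[0,0,0]]
    - [118,[0,0,0],[0,0,0]]

```text
time_s: 20.65
tcp_pos: [0.524, -0.3395, 0.0139]
ee_rot: [-3.142, -0.0, -1.641]
contact_force: [-0.3, -0.1, 0.1]
grip_width: 0.0459
```

Call:
servo_tool:
  motion:
    - [118,[0,0,-3],[0,0,0]]
    - [118,[0,0,-6],[0,0,0]]
    - [118,[0,0,-15],[0,0,0]]
    - [118,[0,0,-20],[0,0,0]]
    - [118,[0,0,-25],[0,0,0]]
    - [118,[0,0,-25],[0,0,0]]
    - [118,[0,0,-25],[0,0,0]]
    - [118,[0,0,0],[0,0,0]]

```text
time_s: 21.32
tcp_pos: [0.5272, -0.3422, 0.1413]
ee_rot: [-3.131, -0.008, -1.641]
contact_force: [0.6, 0.2, 1.5]
grip_width: 0.046
```

Run:
```python
from h import *
s=bot.state();print(s["tcp_pos"].round(4),s["contact_force"].round(2),s["grip_width"],s["time_s"])
w=bot.snapshot("wrist")[:,:,::-1];t=bot.snapshot("top")[:,:,::-1]
a=cv2.resize(w,(480,360));b=cv2.resize(t[140:240,120:240],None,fx=2.6,fy=2.6)
o=np.zeros((360,800,3),np.uint8);o[:,:480]=a;o[:b.shape[0],480:480+b.shape[1]]=b;cv2.imwrite("pics/w8.png",o)
```

```text
[ 0.5272 -0.3422  0.1413] [0.61 0.21 1.48] 0.045965136094675264 21.3167
```

View pics/w8.png

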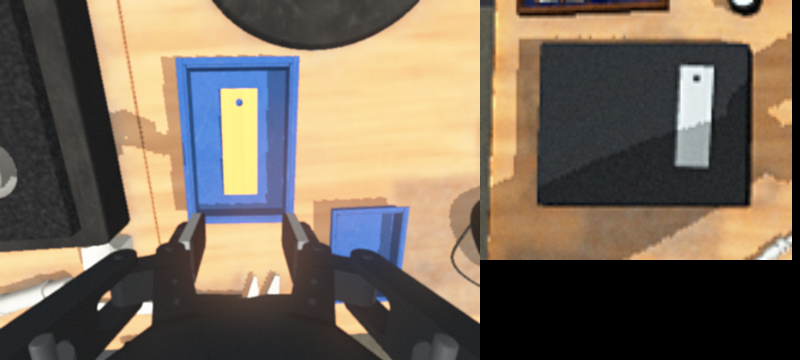

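The brass strip lies flat in the middle of the large tray, at (239,141) in the crop. The steel strip is where it was, and the gripper is clear. I'll let the arm settle, then hand in.

Call:
servo_tool:
  motion:
    - [118,[0,0,0],[0,0,0]]
    - [118,[0,0,0],[0,0,0]]
    - [118,[0,0,0],[0,0,0]]
    - [118,[0,0,0],[0,0,0]]
    - [118,[0,0,0],[0,0,0]]
    - [118,[0,0,0],[0,0,0]]
    - [118,[0,0,0],[0,0,0]]
    - [118,[0,0,0],[0,0,0]]

```text
time_s: 22.08
tcp_pos: [0.524, -0.3395, 0.1327]
ee_rot: [3.141, 0.0, -1.641]
contact_force: [-0.5, 0.3, -0.5]
grip_width: 0.0459
```

```bash
python3 -c "
from plant import bot
print(bot.hand_in())"
```

```text
the job is handed in; nothing more can be done
None
```

The brass strip is lying flat in the middle of the large blue tray, and I handed the job in at about 22 s of the 59 s allowed.

- **Slide:** I dragged the strip with light fingertip pressure (5–8 N) in two strokes. The first left only 32.5 mm sticking out. A short second stroke brought it to about 36 mm, a third of its length, still flat on the plate.
- **Pinch and carry:** I pinched the overhanging end and lifted it level. I carried it round the front of the instrument with the strip turned sideways, then lowered it into the tray and let it drop the last 4 mm or so (my estimate).
- **Last checks:** the final pictures show the strip centred in the tray and aligned with it. The steel strip showed no visible movement, and the gripper is clear with no contact force beyond noise.
- **Disagreements:** the two cameras differed by 2–3 mm on where the plate edge lies. The gripper read 34 mm while holding the 36 mm strip, but the hold stayed firm throughout.

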